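# Load a pressed pellet into the sample station and lock the bayonet cap

### The arm

A 7-joint arm with a two-finger parallel gripper is mounted at the origin on a cart in front of the work surface, level with it; the furniture and walls round the work are solid. World frame = base frame: x ahead of the robot, y to its left, z up, the work surface at z = 0. Lengths are in mm, angles in rad, forces in N, time in s.
With the tool pointing down it reaches from about 350 to 775 mm from the base axis. Payload 3.1 kg.
Tool frame: the origin (TCP) lies between the finger pads; the fingertips stand 22 mm ahead of it and the grasp point (between the pads) lies 3 mm ahead of it (bot.tcp_to_tips is the distance from the TCP to the fingertips, in mm); z points along the fingers, y is the line along which they close (so a half turn about z gives the same grasp; the last joint's range is limited). The gripper opens to 85 mm and grips with 20 to 120 N. Pads are 22 mm wide; open, the fingers measure 114 mm over their backs; the gripper's body (76 mm by 85 mm) begins 54 mm behind the grasp point. The pads swing forward as they close: fully open they stand 13 mm farther back than shut.
Start: joints at [-1.267, 0.311, 0.014, 1.512, -0.004, 1.319, -0.027], TCP at [186.395, 517.468, 253.304] pointing down, gripper open.
Joint ranges: [-2.7, 2.7], [-0.3, 1.91], [-1.27, 1.3], [0.12, 2.57], [-1.44, 4.58], [0.2, 2.03], [-3.05, 3.05]. Speed limits (rad/s): [2.79, 2.79, 3.14, 3.14, 3.14, 3.14, 3.14].

### API

Orientations are given as a rotation vector (axis times angle).
In Python, from bench import bot gives the robot as it stands.
- The arm moves only by the tool jog_arm, never from a script. Its argument "increments" is a list of rows, each a list of 4 numbers: the shift along the world's x, y, z in m, then the turn about the world's z in rad. A call has 1 to 20 rows; each row is the pose to reach, as a shift and turn from the pose commanded when the call began; what a row does not reach only later rows make up. A row lasts 1/8 s, in which the tool goes at most 62.5 mm and 10.7 degrees, less where a joint would pass 70% of its speed; a pose out of reach is approached as far as the arm can. A call with a gripper value outside its range is refused whole. "fingers" is the finger opening in m, from 0 to 0.0854, set as the call begins (left out, the last holds). The fingers move at their own pace and stop on an object; "newtons" is the grip in N (left out, the last holds). Time passes only in rows, so rows that repeat a pose let the fingers close. It gives the time, the measured TCP pose, the force, the opening and the grip force at its end, in the units of the state.
- bot.get_obs(): the state, without advancing time (a new reading comes with each control period).
- bot.read_camera(name): name is "scene" or "top"; returns a dict with "color" (384x512x3 uint8, red, green, blue), "intrinsics" (3x3 intrinsics, pixels), "R" (3x3) and "t" (3): a world point X has camera coordinates R X + t. Camera axes: x right, y down, z forward; pixel columns grow to the right and rows downward; lengths in mm; the calibration is good to about 2 mm. A picture is of the moment at which its call begins. There is no depth.
- bot.finish_job(): hands the job in; it is judged then, once.
The state is a dict: "time_s": time; "joint_pos": joint angles; "joint_velocities": joint speeds; "effort": joint torques, N m; "ee_pos": TCP position; "tool_rot": TCP orientation; "contact_force": force on the tool from outside, world axes, zero at the start; "moment": the same for the moment, N m; "width": finger opening in mm; "grasp_force": force on a finger pad.
Only numpy, scipy, OpenCV 4.12 (cv2) and the standard library are available. Lean on these libraries where they do the work, as an engineer would, in place of code of your own. Each camera call takes 0.05 s, during which the arm holds its last target. There are 200 camera calls.

### The job

Load the sample station: slide the pressed pellet in its steel ring flat along the station's plate, without lifting it off (the pellet would fall out of its ring), until it drops fully into the round measuring recess. Then set the bayonet cap squarely over it with its two lugs in the gaps between the two claws, press it down against its spring, turn it clockwise (seen from above) about a quarter turn to the stop, and let it spring up so that it stays locked under the claws. Do not disturb the powder jar, the vial or the spatula.

Things in the scene. Friction and masses are not known exactly. Their poses are not given: they have to be found in the camera images.
- station: Low grey sample station fixed to the worktop, 270 x 158 mm. Origin: on the recess axis at worktop height; x points from the loading end (near the robot) over the recess to the rear, y across, z up. Its flat aluminium plate, top 40 mm above the worktop, spans x -140 to +80, y -75 to +75 mm; behind it, to x = +122 mm, a vented hump stands 16 mm above the plate.
- recess (a point): Centre of the mouth of the round recess in the plate, level with the plate's top. The recess is 56 mm wide and 4 mm deep. Axes as the station's; two steel claws flank it at +y and -y, with free gaps towards +x and -x.
- claw_left (a point): Middle of the roof's underside of the claw on the recess's +y side. Claw: x -15 to +17, y +36 to +52 mm from the recess, 14.5 mm high; roof underside 10.5 mm above the plate; closed on the outside and by an end stop at +x (inner face x = +8.5 mm); open at -x, where a lip 5 mm thick hangs down to 8 mm above the plate. A lug enters only turning clockwise seen from above.
- claw_right (a point): The same point of the other claw, on the recess's -y side; the claw is the first one turned half round the recess axis (open with its lip at x = +15 mm, end stop at -x).
- pellet_mid (a point): Centre (half-way up) of the pellet: a flat steel ring 52 mm across, 10 mm thick, filled with a dull grey pressed pellet, about 0.09 kg; z is its axis. It lies on the plate at the loading end with this point 5 mm above the plate; seated in the recess, this point is 1 mm above the plate's top and the ring stands 6 mm proud.
- cap_grip (a point): Middle of the wing grip of the bayonet cap, on the cap's axis, 44 mm above its lower edge. The grip is an upright black bar, 50 mm long along x, 14 mm thick along y, 21 to 56 mm above the lower edge. z up; a half turn about z gives the same cap. The cap (0.2 kg) stands on the worktop. This point is 49.5 mm above the plate with the cap resting unlocked on the pellet, 48.5 mm when locked.
- cap_edge (a point): Centre of the cap's lower edge. Aluminium skirt and crown, 66 mm across, 21 mm high; two steel lugs at the lower edge along +x and -x, 14 mm wide, 6 mm high, reaching 44 mm from the axis. They clear the claws when within 45 degrees of the station's x axis; locked, they lie along its y axis (within 4 degrees) against the roofs behind the lips, this point 4.5 mm above the plate.
- cap_spring (a point): Face of the spring-loaded pad inside the cap, which presses on the pellet. With the pellet in the recess, the unlocked cap rests on it with the cap's lower edge 5.5 mm above the plate. To pass the claws' lips, press until that edge is under 2 mm above the plate: a push of about 5 N at first, 10 N at the bottom, where the skirt meets the plate.
- powder_jar: White screw-top jar with a red lid, 65 mm across and 80 mm high, a bystander on the worktop to the left. Origin: centre of its underside.
- vial: Small amber vial with a black cap, 21 mm across and 49 mm high, a bystander on the worktop to the right behind the cap. Origin: centre of its underside.
- spatula: Thin micro spatula, 198 mm long along its y, 11 mm wide and 8 mm high, lying on the worktop left of the station, a bystander. Origin: centre of its underside.
Things that resemble listed ones, but are neither listed nor needed, are in the scene too. Of the things like the part that bears cap_grip, leave any that is green; of the rest the larger one is meant.

How it is judged:
By the outcome, as a careful person would: the job done as asked, in the order asked, and still so for the second after the job is handed in, with the robot touching nothing.
It also fails if it takes over 58 s, if anything falls off the work surface, if the arm or the gripper's body presses on something with over 40 N, if the wrist force passes 120 N, or if a joint passes its speed limit or range.

## Working session

There is one attempt and no reset: what is moved stays moved. The work goes in short steps, Python scripts to look and compute and a tool call to move; the robot and the scene stay as the last step left them, time stands still between calls to the robot, and variables do not carry over. Pictures are saved under pics/ and viewed, at most 10 in all, crops included, and the job is handed in when it is done.

Besides the shell and the picture viewer there is one more tool, called as a command line: name --pt "numbers of a row" for each row, then --argument value for the rest. jog_arm: Moves the arm, as the interface text tells. Its arguments: {"type":"object","properties":{"increments":{"type":"array","items":{"type":"array","items":{"type":"number"}}},"fingers":{"type":"number"},"newtons":{"type":"number"}},"required":["increments"]}

```bash
mkdir -p pics; cat > h.py <<'E'
import cv2,numpy as np
from bench import bot
def snap(n,name):
    c=bot.read_camera(n); np.savez(f'pics/{name}.npz',**{k:np.array(c[k]) for k in('color','intrinsics','R','t')})
    cv2.imwrite(f'pics/{name}.png',c['color'][:,:,::-1]); return c
def crop(name,u0,v0,u1,v1,s,out):
    im=cv2.imread(f'pics/{name}.png')[v0:v1,u0:u1]; cv2.imwrite(f'pics/{out}.png',cv2.resize(im,None,fx=s,fy=s,interpolation=cv2.INTER_CUBIC))
def w(name,u,v,z):
    c=np.load(f'pics/{name}.npz'); R,t,K=c['R'],c['t'].ravel(),c['intrinsics']
    d=R.T@np.linalg.inv(K)@[u,v,1]; o=-R.T@t; return (o+d*(z-o[2])/d[2]).round(1)
def px(name,X):
    c=np.load(f'pics/{name}.npz'); p=c['intrinsics']@(c['R']@np.array(X,float)+c['t'].ravel()); return (p[:2]/p[2]).round(1)
E
python3 - <<'E'
from h import *
a=snap('scene','s0');b=snap('top','t0')
for c in(a,b): print(-np.array(c['R']).T@np.array(c['t']).ravel())
o=bot.get_obs(); print(o['time_s'],o['ee_pos'],o['tool_rot'],o['width'],o['contact_force'],bot.tcp_to_tips)
A=cv2.imread('pics/t0.png');cv2.imwrite('pics/t0b.png',cv2.resize(A,(800,600),interpolation=cv2.INTER_CUBIC))
A=cv2.imread('pics/s0.png');cv2.imwrite('pics/s0b.png',cv2.resize(A,(800,600),interpolation=cv2.INTER_CUBIC))
E
```

```text
[-87.7732179  634.99999825 445.59490315]
[ 319.61850452   77.70764195 1158.9885749 ]
0.1 [186.2004363  516.86966963 252.31750148] [-0.54034575 -3.09448012  0.00333186] 85.49148039346214 [0.80495662 0.0529942  0.24556226] 22.0
```

View pics/t0b.png

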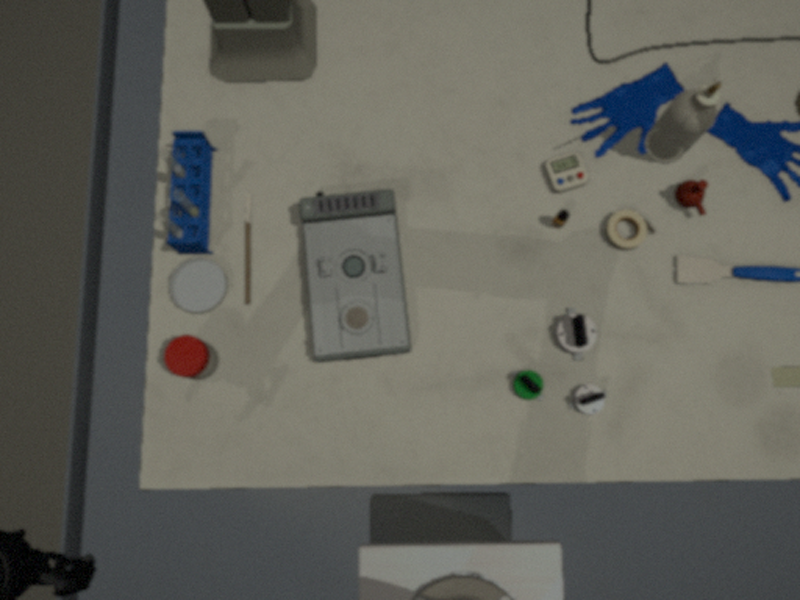

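View pics/s0b.png

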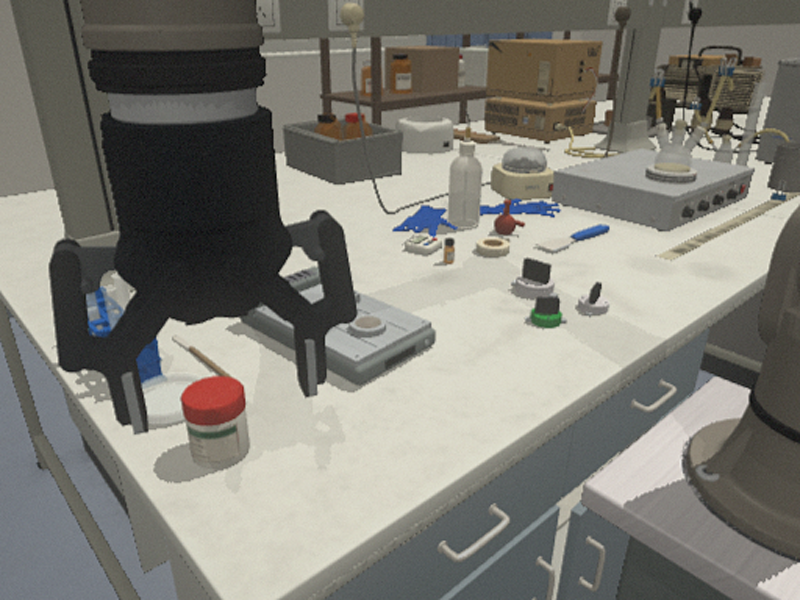

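The top view (800 px scale) shows the station with recess at about (353,265) and the pellet at (356,317). The jar is at (187,356), the spatula at (248,250) and the vial at (561,217). Three things could be the cap: white large (577,332), white small (589,398) and green (528,384). The large white one fits, since green is excluded and it is the larger of the rest. I'll confirm this in an enlarged crop.

```bash
python3 - <<'E'
from h import *
crop('t0',185,115,270,235,5,'c1'); crop('t0',315,125,400,270,4.1,'c2')
a=cv2.imread('pics/c1.png');b=cv2.imread('pics/c2.png');H=max(a.shape[0],b.shape[0])
p=lambda m:cv2.copyMakeBorder(m,0,H-m.shape[0],0,0,cv2.BORDER_CONSTANT)
o=np.hstack([p(a),p(b)]);cv2.imwrite('pics/c12.png',o);print(a.shape,b.shape,o.shape)
E
```

```text
(600, 425, 3) (594, 348, 3) (600, 773, 3)
```

View pics/c12.png

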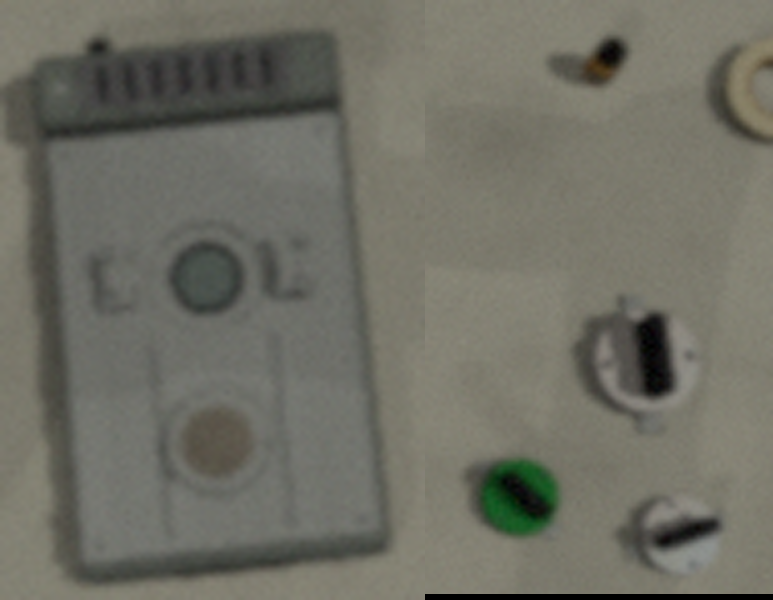

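The crop shows recess (206,272), pellet (216,441) and claws either side at (110,280) and (287,270). The large white cap with two lugs at (629,305) and (650,424) is the one meant. The small white cap is at (680,534) and the green one at (519,497).

```bash
python3 - <<'E'
from h import *
f1=lambda u,v:(185+(u+.5)/5-.5,115+(v+.5)/5-.5)
f2=lambda u,v:(315+(u-425+.5)/4.1-.5,125+(v+.5)/4.1-.5)
for n,f,p,z in [('recess',f1,(206,272),40),('pellet',f1,(216,441),50),('plateFL',f1,(80,565),35),('plateFR',f1,(387,545),35),('humpL',f1,(42,130),56),('humpR',f1,(338,103),56),('plate-hump L',f1,(48,138),40),('plate-hump R',f1,(340,112),40),
 ('lug+',f2,(629,303),3),('lug-',f2,(650,425),3),('skirt',f2,(645,362),21),('gripA',f2,(651,318),56),('gripB',f2,(657,392),56),('vial',f2,(610,52),49),('small',f2,(680,534),15),('green',f2,(519,497),15)]:
    print(n,w('t0',*f(*p),z))
E
```

```text
recess [595.  164.3  40. ]
pellet [505.8 158.5  50. ]
plateFL [446.5 227.5  35. ]
plateFR [454.3  73.9  35. ]
humpL [666.6 246.6  56. ]
humpR [678.9  95.8  56. ]
plate-hump L [667.3 245.9  40. ]
plate-hump R [679.2  95.1  40. ]
lug+ [ 520.  -193.9    3. ]
lug- [ 442.1 -202.6    3. ]
skirt [ 479.5 -197.5   21. ]
gripA [ 501.4 -194.2   56. ]
gripB [ 456.3 -195.1   56. ]
vial [ 671.8 -180.4   49. ]
small [ 373.5 -214.1   15. ]
green [ 397.6 -116.2   15. ]
```

```bash
python3 - <<'E'
from h import *
acc=0
for i in range(12):
    c=bot.read_camera('top');acc=acc+c['color'].astype(float)
acc/=12; np.savez('pics/ta.npz',color=acc,intrinsics=c['intrinsics'],R=c['R'],t=c['t'])
cv2.imwrite('pics/ta.png',acc[:,:,::-1])
def big(u0,v0,n,s):
    m=cv2.resize(acc[v0:v0+n,u0:u0+n,::-1],None,fx=s,fy=s,interpolation=cv2.INTER_CUBIC)
    lo,hi=np.percentile(m,(1,99));return np.clip((m-lo)/(hi-lo)*255,0,255)
o=np.hstack([np.vstack([big(200,150,40,7),big(208,183,40,7)]),cv2.copyMakeBorder(big(348,192,40,14)[:560],0,0,0,0,cv2.BORDER_CONSTANT)[:, :520]])
cv2.imwrite('pics/d.png',o);print(o.shape)
E
```

```text
(560, 800, 3)[ WARN:0@16.411] global loadsave.cpp:1063 imwrite_ Unsupported depth image for selected encoder is fallbacked to CV_8U.
```

View pics/d.png

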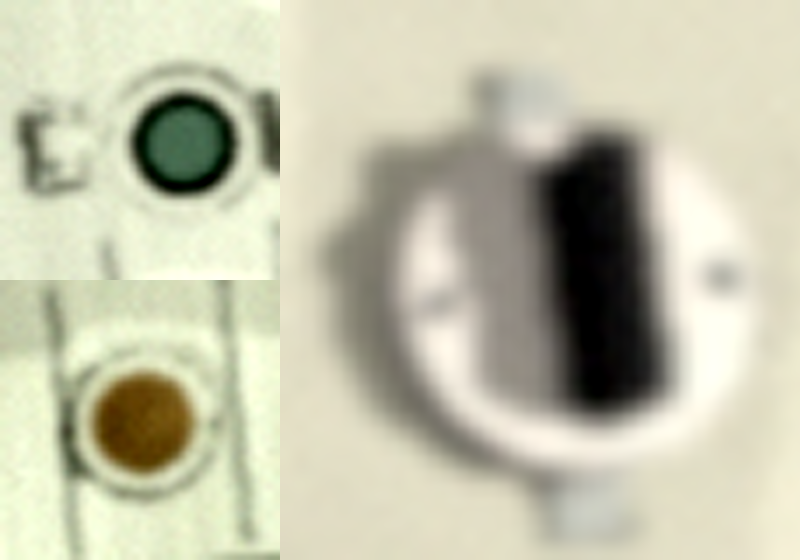

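```bash
python3 - <<'E'
from h import *
g=lambda u,v:(200+(u+.5)/7-.5,150+(v+.5)/7-.5)
p=lambda u,v:(208+(u+.5)/7-.5,183+(v-280+.5)/7-.5)
k=lambda u,v:(348+(u-280+.5)/14-.5,192+(v+.5)/14-.5)
for n,f,q,z in [('recess',g,(184,139),40),('window',g,(184,144),36),('pellet',p,(144,422),50),('lug+',k,(523,75),4),('lug-',k,(588,537),4),('skirt',k,(576,287),21),('dots',k,(581,286),21),('dotL',k,(440,298),21),('dotR',k,(722,275),21),('gT',k,(595,142),56),('gB',k,(624,406),56)]:
    print(n,w('ta',*f(*q),z))
E
```

```text
recess [593.9 164.2  40. ]
window [593.  164.5  36. ]
pellet [505.7 157.6  50. ]
lug+ [ 524.1 -195.3    4. ]
lug- [ 437.9 -202.2    4. ]
skirt [ 481.7 -198.6   21. ]
dots [ 481.9 -199.6   21. ]
dotL [ 480.1 -173.7   21. ]
dotR [ 483.6 -225.4   21. ]
gT [ 502.7 -195.1   56. ]
gB [ 455.5 -197.3   56. ]
```

jog_arm --pt "0.03 -0.035 0 -0.12" --pt "0.065 -0.075 0 -0.25" --pt "0.1 -0.11 0 -0.38" --pt "0.135 -0.15 0 -0.5" --pt "0.17 -0.19 0 -0.63" --pt "0.205 -0.23 0 -0.75" --pt "0.24 -0.27 -0.03 -0.88" --pt "0.275 -0.31 -0.06 -1.0" --pt "0.3 -0.34 -0.1 -1.1" --pt "0.3195 -0.3595 -0.14 -1.15" --pt "0.3195 -0.3595 -0.143 -1.15" --pt "0.3195 -0.3595 -0.143 -1.15" --pt "0.3195 -0.3595 -0.143 -1.15" --fingers 0.064 --newtons 20

```text
time_s: 2.33
ee_pos: [506.3, 160.1, 112.0]
tool_rot: [2.133, 2.306, 0.005]
contact_force: [0.6, 0.2, 0.0]
width: 64.1
grasp_force: 0.0
```

```bash
python3 - <<'E'
from h import *
from scipy.spatial.transform import Rotation as Ro
snap('scene','s1');o=bot.get_obs(); print(o['time_s'],o['ee_pos'],Ro.from_rotvec(o['tool_rot']).as_matrix().round(3),o['width'],o['joint_pos'],o['contact_force'])
print(px('s1',[505.7,157.6,50]),px('s1',[594,164,40]))
crop('s1',130,140,330,290,4,'s1c')
E
```

```text
2.375 [506.34306876 159.88704807 111.95116052] [[-0.078  0.997  0.003]
 [ 0.997  0.078  0.002]
 [ 0.002  0.003 -1.   ]] 63.89165277934914 [-0.66864862  0.41498689  0.43305178  1.777528   -0.20544921  0.99027188
 -0.07722938] [-0.71598426  0.27214429  1.15838866]
[234.9 205.8] [209.1 197.4]
```

View pics/s1c.png

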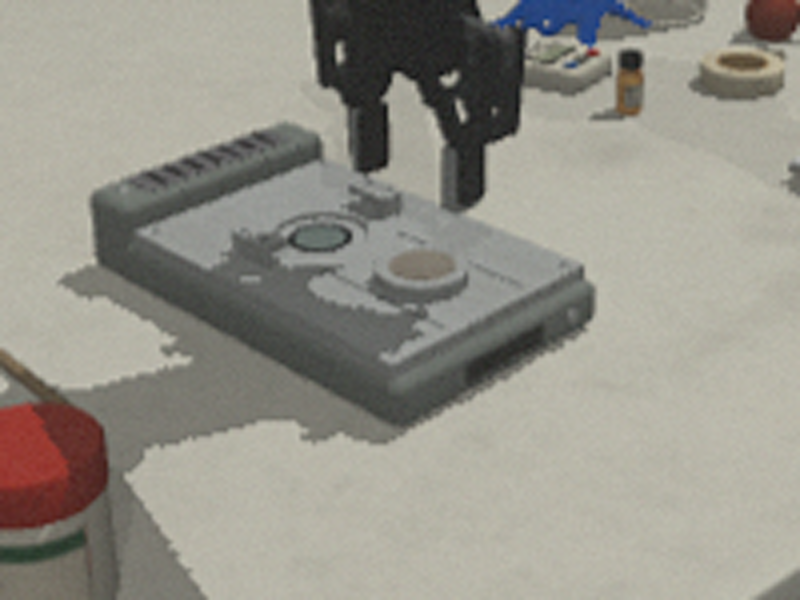

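Scene crop: the pellet top is at crop (420,265), image (235,206), matching the prediction. The recess mouth is at crop (320,238), and the gripper is clear above. I'll cross-check the recess.

```bash
python3 - <<'E'
from h import *
print(w('s1',235,206.3,50),w('s1',130+320.5/4-.4,140+238.5/4-.4,40),w('s1',130+320.5/4-.4,140+237.5/4-.4,36))
print([px('s1',x) for x in([594,164,40],[594,164,36],[590,164,40])])
for i in range(4):o=bot.get_obs();print(o['time_s'],o['ee_pos'],o['contact_force'])
E
```

```text
[503.6 159.   50. ] [585.1 168.7  40. ] [592.8 163.3  36. ]
[array([209.1, 197.4]), array([209.2, 198.9]), array([210.1, 197.9])]
2.375 [506.34306876 159.88704807 111.95116052] [-0.71598426  0.27214429  1.15838866]
2.375 [506.34306876 159.88704807 111.95116052] [-0.71598426  0.27214429  1.15838866]
2.375 [506.34306876 159.88704807 111.95116052] [-0.71598426  0.27214429  1.15838866]
2.375 [506.34306876 159.88704807 111.95116052] [-0.71598426  0.27214429  1.15838866]
```

jog_arm --pt "0 0 -0.015 0" --pt "0 0 -0.03 0" --pt "0 0 -0.038 0" --pt "0 0 -0.043 0" --pt "0 0 -0.046 0" --pt "0 0 -0.046 0" --pt "0 0 -0.046 0" --fingers 0.06

```text
time_s: 3.25
ee_pos: [506.3, 158.0, 64.7]
tool_rot: [2.136, 2.303, 0.001]
contact_force: [-0.2, 0.0, -0.2]
width: 60.1
grasp_force: 0.0
```

jog_arm --pt "0 0 0 0" --pt "0 0 0 0" --pt "0 0 0 0" --pt "0 0 0 0" --fingers 0.048

```text
time_s: 3.75
ee_pos: [506.2, 158.1, 64.9]
tool_rot: [2.136, 2.303, 0.001]
contact_force: [-1.1, 1.3, 5.2]
width: 50.5
grasp_force: 20.6
```

```bash
python3 - <<'E'
from h import *
snap('scene','s2');crop('s2',150,130,310,250,5,'s2c')
E
```

```text
(no output)
```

View pics/s2c.png

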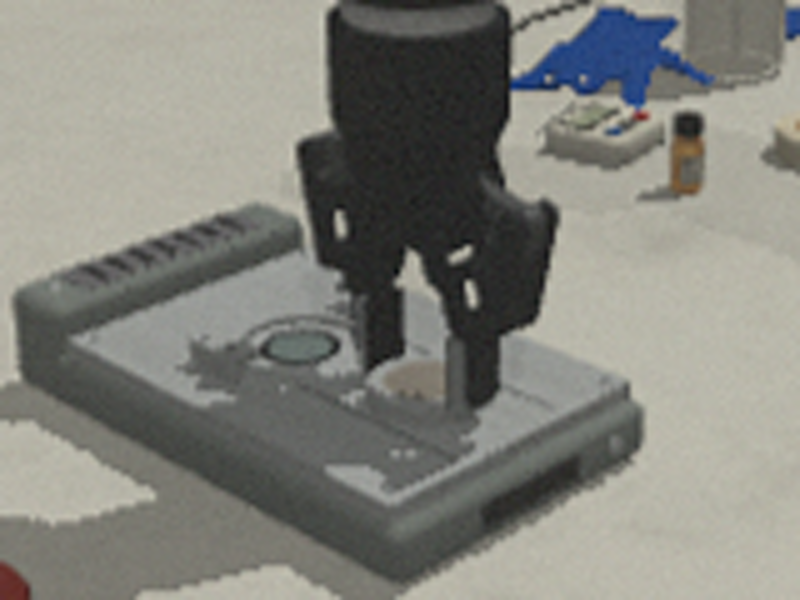

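jog_arm --pt "0.005 0.0004 0 0" --pt "0.015 0.0011 0 0" --pt "0.027 0.002 0 0" --pt "0.039 0.003 0 0" --pt "0.051 0.0039 0 0" --pt "0.063 0.0048 0 0" --pt "0.073 0.0055 0 0" --pt "0.08 0.0061 0 0" --pt "0.08 0.0061 0 0" --pt "0.08 0.0061 0 0"

```text
time_s: 5.05
ee_pos: [585.2, 164.4, 64.8]
tool_rot: [-2.135, -2.302, 0.001]
contact_force: [-3.0, -0.8, 7.0]
width: 50.5
grasp_force: 20.8
```

jog_arm --pt "0 0 0 0" --pt "0 0 0 0" --pt "0 0 0 0" --fingers 0.053

```text
time_s: 5.42
ee_pos: [585.8, 164.0, 63.9]
tool_rot: [-2.137, -2.303, 0.001]
contact_force: [-0.6, 0.0, 0.0]
width: 52.9
grasp_force: 0.0
```

jog_arm --pt "0.002 0.00015 0 0" --pt "0.004 0.0003 0 0" --pt "0.005 0.0004 0 0" --pt "0.006 0.0005 0 0" --pt "0.007 0.0005 0 0" --pt "0.007 0.0005 0 0"

```text
time_s: 6.18
ee_pos: [593.0, 164.6, 64.3]
tool_rot: [2.136, 2.303, 0.0]
contact_force: [0.3, -0.7, -0.4]
width: 53.1
grasp_force: 0.0
```

jog_arm --pt "0.001 0.0001 0 0" --pt "0.002 0.0002 0 0" --pt "0.002 0.0002 0 0"

```text
time_s: 6.55
ee_pos: [594.6, 164.8, 64.2]
tool_rot: [-2.136, -2.303, 0.001]
contact_force: [-1.5, -0.3, 0.9]
width: 53.0
grasp_force: 0.5
```

jog_arm --pt "0.001 0.0001 0 0" --pt "0.002 0.0002 0 0" --pt "0.002 0.0002 0 0"

```text
time_s: 6.92
ee_pos: [598.3, 165.1, 64.8]
tool_rot: [2.135, 2.302, 0.004]
contact_force: [0.1, 0.6, -0.1]
width: 53.2
grasp_force: 0.0
```

```bash
python3 - <<'E'
from h import *
snap('scene','s3');crop('s3',150,130,310,250,5,'s3c')
E
```

```text
(no output)
```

View pics/s3c.png

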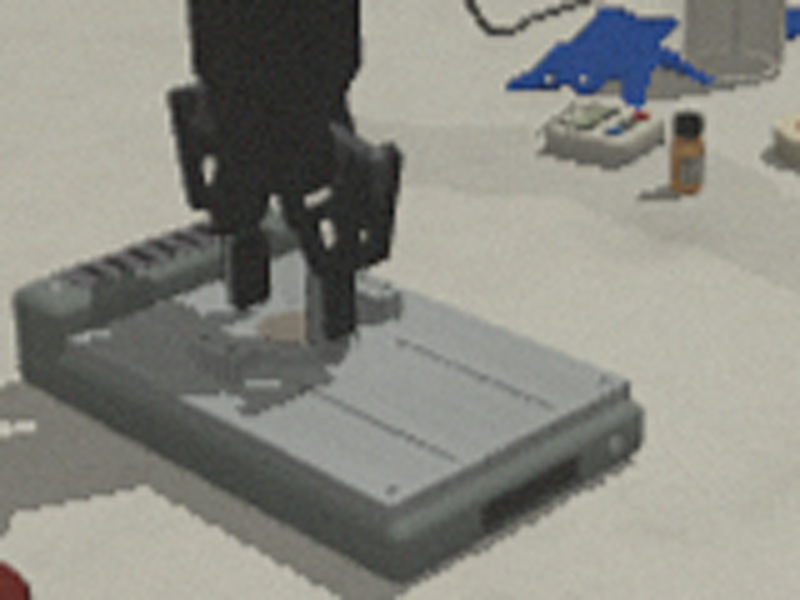

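jog_arm --pt "0 0 0 0" --pt "0 0 0 0" --pt "0 0 0.03 0" --pt "0 0 0.07 0" --pt "0 -0.03 0.08 0" --pt "0 -0.09 0.08 0" --pt "0 -0.15 0.08 0" --pt "0 -0.18 0.08 0" --pt "0 -0.18 0.08 0" --fingers 0.062

```text
time_s: 8.1
ee_pos: [596.7, -20.0, 144.7]
tool_rot: [2.143, 2.294, -0.002]
contact_force: [0.2, -0.1, -0.4]
width: 61.8
grasp_force: 0.0
```

```bash
cat >> h.py <<'E'
def avg(n,name,k=8):
    acc=0
    for i in range(k): c=bot.read_camera(n);acc=acc+c['color'].astype(float)
    acc/=k; np.savez(f'pics/{name}.npz',color=acc,intrinsics=c['intrinsics'],R=c['R'],t=c['t']); return acc
def big(acc,u0,v0,nu,nv,s):
    m=cv2.resize(acc[v0:v0+nv,u0:u0+nu,::-1],None,fx=s,fy=s,interpolation=cv2.INTER_CUBIC)
    lo,hi=np.percentile(m,(1,99));return np.clip((m-lo)/(hi-lo)*255,0,255).astype(np.uint8)
E
python3 - <<'E'
from h import *
t=avg('top','t4');s=avg('scene','s4')
cv2.imwrite('pics/e.png',np.hstack([big(t,200,145,40,50,10),big(s,185,175,50,50,8)[:400].repeat(1,0) if 0 else cv2.resize(big(s,185,170,48,60,8),(400,500))]))
E
```

```text
(no output)
```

View pics/e.png

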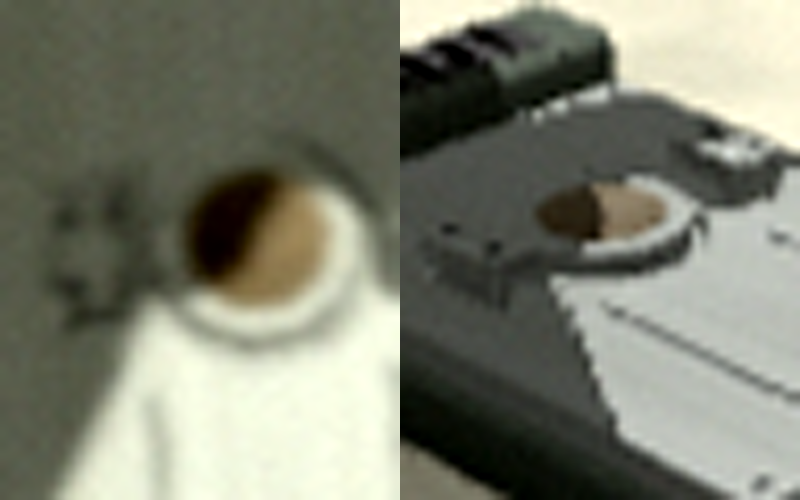

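```bash
python3 - <<'E'
from h import *
f=lambda u,v,s,a,b:(a+(u+.5)/s-.5,b+(v+.5)/s-.5)
T=f(258,237,10,200,145);S=f(202,211,8.333,185,170)
for z in(42,46,50): print(z,w('t4',*T,z),w('s4',*S,z))
# before: pellet on plate for calibration of method (z 50)
for z in(46,50,54): print(z,w('ta',*f(144,142,7,208,183),z),w('s1',*f(422,265.5,4,130,140),z))
E
```

```text
42 [596.5 165.3  42. ] [602. 159.  42.]
46 [595.5 165.   46. ] [595.1 163.7  46. ]
50 [594.5 164.7  50. ] [588.3 168.4  50. ]
46 [506.3 157.9  46. ] [510.5 153.1  46. ]
50 [505.7 157.6  50. ] [504.5 157.9  50. ]
54 [505.  157.3  54. ] [498.5 162.8  54. ]
```

The triangulated pellet top is now at z ≈ 46 (it was 49.5), at (595.3,164.6), so the pellet has dropped into the recess. Next, the cap.

```bash
python3 - <<'E'
from h import *
o=bot.get_obs();print(o['time_s'],o['ee_pos'],o['tool_rot'],o['joint_pos'])
E
```

```text
8.9 [596.88476375 -15.079176   144.30825109] [ 2.13656914e+00  2.30314243e+00 -4.65757078e-05] [-0.32323675  0.51204652  0.46422713  1.54968721 -0.24404696  1.13776708
  0.26745026]
```

jog_arm --pt "-0.01 -0.016 0 0.15" --pt "-0.022 -0.034 0 0.31" --pt "-0.034 -0.054 0 0.47" --pt "-0.047 -0.074 0 0.63" --pt "-0.06 -0.094 0 0.79" --pt "-0.072 -0.114 0 0.95" --pt "-0.085 -0.134 0 1.11" --pt "-0.097 -0.154 0 1.27" --pt "-0.108 -0.172 -0.01 1.43" --pt "-0.1156 -0.1838 -0.02 1.565" --pt "-0.1156 -0.1838 -0.03 1.565" --pt "-0.1156 -0.1838 -0.04 1.565" --pt "-0.1156 -0.1838 -0.06 1.565" --pt "-0.1156 -0.1838 -0.078 1.565" --pt "-0.1156 -0.1838 -0.09 1.565" --pt "-0.1156 -0.1838 -0.0953 1.565" --pt "-0.1156 -0.1838 -0.0953 1.565" --fingers 0.045

```text
time_s: 11.02
ee_pos: [481.5, -198.6, 48.9]
tool_rot: [0.109, -3.14, -0.0]
contact_force: [-0.8, 0.3, -0.2]
width: 45.3
grasp_force: 0.0
```

jog_arm --pt "0 0 0 0" --pt "0 0 0 0" --pt "0 0 0 0" --pt "0 0 0 0" --pt "0 0 0 0" --fingers 0.008 --newtons 50

```text
time_s: 11.65
ee_pos: [482.1, -199.1, 49.8]
tool_rot: [-0.109, 3.138, -0.001]
contact_force: [-0.1, 0.4, 5.7]
width: 13.1
grasp_force: 49.8
```

```bash
python3 - <<'E'
from h import *
o=bot.get_obs();print(o['time_s'],o['ee_pos'],o['joint_pos'],o['moment'])
s=avg('scene','s5',4)
print([px('s5',x) for x in([481.3,-198.8,44],[481.3,-198.8,0],[524,-195,4])])
cv2.imwrite('pics/f.png',big(s,300,130,100,75,8))
E
```

```text
11.65 [ 482.05114984 -199.08394586   49.78996007] [ 0.2102619   0.46496763  0.19307112  1.85128315 -0.11667707  0.83438396
  2.10170366] [0.09542332 0.01767168 0.04277353]
[array([342.4, 170.8]), array([340.8, 185.6]), array([327.8, 179.9])]
```

View pics/f.png

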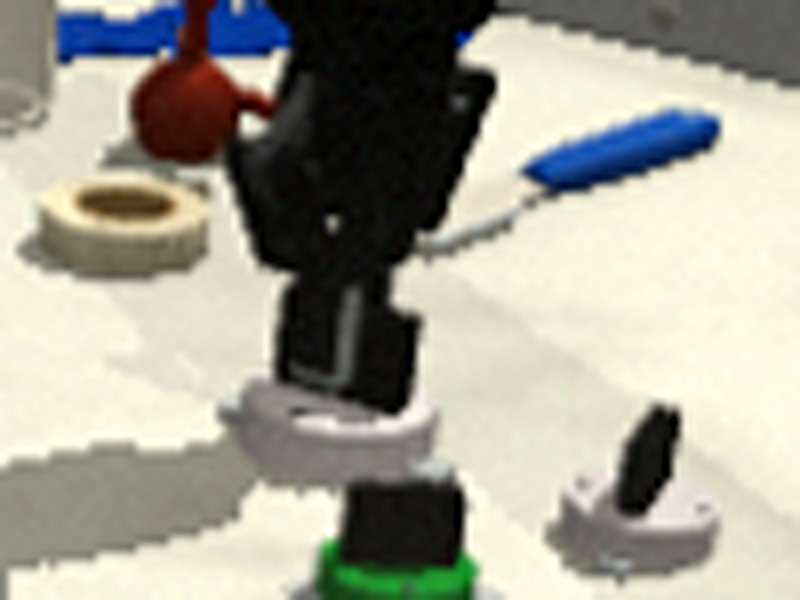

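The picture shows the large white cap gripped on its bar. The skirt is centred at crop (336,430), matching the predicted axis, and the green and small caps are untouched. Lifting and carrying it over the recess.

jog_arm --pt "0 0 0.01 0" --pt "0 0 0.035 0" --pt "0 0.01 0.06 0" --pt "0.01 0.035 0.075 0" --pt "0.022 0.07 0.075 0" --pt "0.034 0.11 0.075 0" --pt "0.047 0.15 0.075 0" --pt "0.059 0.19 0.075 0" --pt "0.072 0.23 0.075 0" --pt "0.084 0.27 0.075 0" --pt "0.095 0.305 0.075 0" --pt "0.104 0.335 0.075 0" --pt "0.11 0.355 0.075 0" --pt "0.113 0.3632 0.075 0" --pt "0.113 0.3632 0.075 0" --pt "0.113 0.3632 0.075 0" --pt "0.113 0.3632 0.075 0"

```text
time_s: 13.98
ee_pos: [594.3, 162.6, 124.1]
tool_rot: [0.105, -3.14, 0.001]
contact_force: [0.3, -0.6, -1.7]
width: 12.8
grasp_force: 48.9
```

```bash
python3 - <<'E'
from h import *
o=bot.get_obs();print(o['time_s'],o['ee_pos'],o['joint_pos'],o['contact_force'],o['width'])
s=avg('scene','s6',4)
print([px('s6',x) for x in([594.3,164.4,75],[594.3,164.4,96],[594.3,164.4,119],[594.3,164.4,40])])
cv2.imwrite('pics/g.png',big(s,150,120,120,90,6.6))
E
```

```text
13.975 [594.33586395 162.60960901 124.0806029 ] [-0.35698976  0.53919239  0.09131162  1.50286866 -0.05154918  1.10225701
  1.38254347] [ 0.29732561 -0.63009659 -1.73788908] 12.811721259632476
[array([208.2, 183.8]), array([207.8, 175.5]), array([207.3, 166.1]), array([208.9, 197.4])]
```

View pics/g.png

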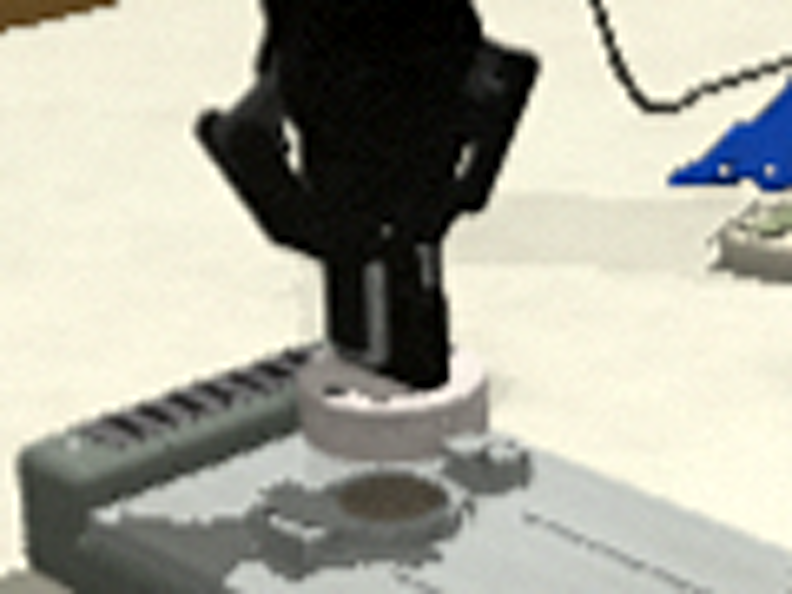

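Crop: the cap's crown is centred at (393,371), as predicted, directly above the pellet at (392,497). The lugs point along the free gaps. Lowering.

jog_arm --pt "0 0 -0.008 0" --pt "0 0 -0.016 0" --pt "0 0 -0.022 0" --pt "0 0 -0.026 0" --pt "0 0 -0.028 0" --pt "0 0 -0.028 0"

```text
time_s: 14.92
ee_pos: [594.3, 164.4, 96.0]
tool_rot: [0.109, -3.14, -0.0]
contact_force: [0.6, -0.7, -1.6]
width: 13.5
grasp_force: 48.9
```

jog_arm --pt "0 0 -0.001 0" --pt "0 0 -0.002 0" --pt "0 0 -0.003 0" --pt "0 0 -0.003 0"

```text
time_s: 15.42
ee_pos: [594.7, 164.5, 94.6]
tool_rot: [-0.109, 3.138, 0.001]
contact_force: [-2.2, -0.6, 5.5]
width: 13.2
grasp_force: 49.9
```

jog_arm --pt "0 0 -0.001 0" --pt "0 0 -0.002 0" --pt "0 0 -0.003 0" --pt "0 0 -0.004 0" --pt "0 0 -0.004 0" --pt "0 0 -0.004 0"

```text
time_s: 16.18
ee_pos: [594.7, 164.5, 91.3]
tool_rot: [-0.109, 3.138, 0.001]
contact_force: [-3.0, -0.5, 8.0]
width: 13.6
grasp_force: 50.3
```

jog_arm --pt "0 0 -0.001 0" --pt "0 0 -0.002 0" --pt "0 0 -0.003 0" --pt "0 0 -0.003 0" --pt "0 0 -0.003 0"

```text
time_s: 16.8
ee_pos: [594.7, 164.5, 89.8]
tool_rot: [-0.109, 3.138, 0.001]
contact_force: [-7.1, -1.1, 14.9]
width: 13.5
grasp_force: 51.5
```

jog_arm --pt "-0.0005 0 0 -0.06" --pt "-0.0005 0 0 -0.18" --pt "-0.0005 0 0 -0.3" --pt "-0.0005 0 0 -0.42" --pt "-0.0005 0 0 -0.54" --pt "-0.0005 0 0 -0.66" --pt "-0.0005 0 0 -0.78" --pt "-0.0005 0 0 -0.78"

```text
time_s: 17.8
ee_pos: [596.8, 163.8, 89.9]
tool_rot: [1.093, 2.938, 0.005]
contact_force: [-0.3, -2.5, 10.2]
width: 13.1
grasp_force: 50.8
```

```bash
python3 - <<'E'
from h import *
o=bot.get_obs();print(o['time_s'],o['ee_pos'],o['tool_rot'],o['joint_pos'],o['contact_force'],o['moment'])
E
```

```text
17.8 [596.8001976  163.81939984  89.87557311] [1.0928207  2.9383102  0.00461804] [-0.47998719  0.58381234  0.27218402  1.54267179 -0.17195114  1.03158853
  0.69534534] [-0.26703733 -2.50484011 10.24791412] [-0.35135641  0.37508632 -0.13246613]
```

jog_arm --pt "0 0 0 0" --pt "0 0 0 0"

```text
time_s: 18.05
ee_pos: [596.8, 163.8, 89.9]
tool_rot: [1.092, 2.939, 0.005]
contact_force: [-1.2, -2.4, 10.7]
width: 13.2
grasp_force: 50.8
```

jog_arm --pt "-0.001 0.0003 0.0006 0" --pt "-0.002 0.0005 0.0006 0" --pt "-0.003 0.0006 0.0006 0" --pt "-0.003 0.0006 0.0006 0"

```text
time_s: 18.55
ee_pos: [596.4, 163.9, 91.1]
tool_rot: [1.091, 2.933, 0.008]
contact_force: [2.8, -1.1, 8.2]
width: 12.9
grasp_force: 50.5
```

jog_arm --pt "-0.001 0 -0.001 0" --pt "-0.0015 0 -0.0018 -0.08" --pt "-0.0015 0 -0.0018 -0.2" --pt "-0.0015 0 -0.0018 -0.32" --pt "-0.0015 0 -0.0018 -0.44" --pt "-0.0015 0 -0.0018 -0.56" --pt "-0.0015 0 -0.0018 -0.6" --pt "-0.0015 0 -0.0018 -0.6"

```text
time_s: 19.55
ee_pos: [593.6, 163.2, 89.9]
tool_rot: [1.911, 2.483, 0.009]
contact_force: [-1.4, -3.7, 14.1]
width: 13.5
grasp_force: 51.4
```

```bash
python3 - <<'E'
from h import *
o=bot.get_obs();r=o['tool_rot'];print(o['time_s'],o['ee_pos'],2*np.arctan2(r[1],r[0])-np.pi/2,o['contact_force'],o['moment'])
E
```

```text
19.55 [593.63658469 163.15236413  89.94288506] 0.25883154002104125 [-1.39995216 -3.6956512  14.1246852 ] [-0.71213804  0.43716195 -0.00840993]
```

jog_arm --pt "0 0.0005 0 -0.06" --pt "0 0.001 0 -0.12" --pt "0 0.001 0 -0.18" --pt "0 0.001 0 -0.22" --pt "0 0.001 0 -0.22"

```text
time_s: 20.18
ee_pos: [591.8, 163.6, 89.8]
tool_rot: [2.172, 2.263, 0.004]
contact_force: [-4.4, -4.8, 17.5]
width: 13.1
grasp_force: 52.9
```

```bash
python3 - <<'E'
from h import *
o=bot.get_obs();r=o['tool_rot'];print(o['time_s'],o['ee_pos'],2*np.arctan2(r[1],r[0])-np.pi/2,o['contact_force'],o['moment'])
E
```

```text
20.175 [591.79504696 163.63509745  89.81588733] 0.040921535017359956 [-4.4069906  -4.79883327 17.52204863] [-0.95633011  1.25393367  0.54885223]
```

jog_arm --pt "0.001 0 0 -0.03" --pt "0.0015 0 0 -0.06" --pt "0.0015 0 0 -0.06"

```text
time_s: 20.55
ee_pos: [591.8, 163.6, 89.8]
tool_rot: [2.233, 2.204, -0.001]
contact_force: [-7.6, -5.7, 20.8]
width: 13.0
grasp_force: 78.3
```

```bash
python3 - <<'E'
from h import *
o=bot.get_obs();r=o['tool_rot'];print(o['time_s'],o['ee_pos'],2*np.arctan2(r[1],r[0])-np.pi/2,o['contact_force'],o['moment'])
E
```

```text
20.55 [591.79199293 163.62503411  89.82613576] -0.013092245798785873 [-7.64182809 -5.70699925 20.76190683] [-1.10435372  1.80082231  1.87989927]
```

jog_arm --pt "0 0 0.001 0.03" --pt "0 0 0.003 0.05" --pt "0 0 0.005 0.05" --pt "0 0 0.007 0.05" --pt "0 0 0.008 0.05" --pt "0 0 0.008 0.05" --pt "0 0 0.008 0.05"

```text
time_s: 21.42
ee_pos: [591.7, 163.9, 92.3]
tool_rot: [2.186, 2.252, -0.002]
contact_force: [1.7, -5.2, -1.6]
width: 13.2
grasp_force: 52.9
```

```bash
python3 - <<'E'
from h import *
o=bot.get_obs();r=o['tool_rot'];print(o['time_s'],o['ee_pos'],2*np.arctan2(r[1],r[0])-np.pi/2,o['contact_force'],o['moment'])
E
```

```text
21.425 [591.66941427 163.90192637  92.28314311] 0.029942105608966374 [ 1.74056672 -5.17863957 -1.56384486] [-1.12863386 -0.42247163  0.84411062]
```

jog_arm --pt "0.0 0 0.001 0" --pt "0 0 0.0015 0" --pt "0 0 0.0015 0"

```text
time_s: 21.8
ee_pos: [591.6, 164.0, 93.4]
tool_rot: [2.185, 2.252, -0.003]
contact_force: [2.9, -5.0, -3.0]
width: 12.8
grasp_force: 52.7
```

```bash
python3 - <<'E'
from h import *
o=bot.get_obs();r=o['tool_rot'];print(o['time_s'],o['ee_pos'],2*np.arctan2(r[1],r[0])-np.pi/2,o['contact_force'],o['moment'],o['tool_rot'])
s=avg('scene','s7',4)
cv2.imwrite('pics/k.png',big(s,165,150,80,60,10))
E
```

```text
21.8 [591.62446924 163.95870461  93.35679502] 0.030049337989119795 [ 2.87077342 -5.04839652 -3.03919869] [-1.04342947 -0.58664081  0.86508559] [ 2.1854182   2.25209539 -0.00259282]
```

View pics/k.png

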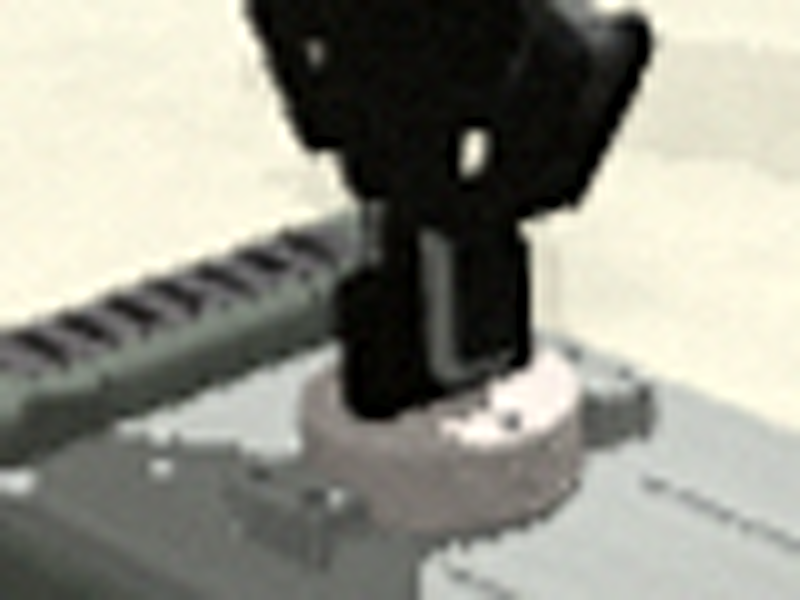

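jog_arm --pt "0.001 -0.001 0 0" --pt "0.002 -0.002 0 0" --pt "0.0025 -0.0025 0 0" --pt "0.0025 -0.0025 0 0"

```text
time_s: 22.5
ee_pos: [591.9, 163.8, 93.4]
tool_rot: [-2.186, -2.254, 0.004]
contact_force: [-1.9, -2.8, -4.1]
width: 13.4
grasp_force: 52.6
```

```bash
python3 - <<'E'
from h import *
o=bot.get_obs();r=o['tool_rot'];print(o['time_s'],o['ee_pos'],2*np.arctan2(r[1],r[0])-np.pi/2,o['contact_force'],o['moment'],o['tool_rot'])
E
```

```text
22.5 [591.89610611 163.80540685  93.42552967] -6.252495144867047 [-1.9404621  -2.83799837 -4.09712757] [-0.7422345   0.30353792  0.8356602 ] [-2.18555396 -2.25367971  0.00355935]
```

jog_arm --pt "-0.001 0 0.001 0" --pt "-0.001 0 0.003 0" --pt "-0.001 0 0.003 0"

```text
time_s: 22.88
ee_pos: [591.7, 163.7, 94.6]
tool_rot: [-2.187, -2.255, 0.003]
contact_force: [5.2, -2.3, -22.1]
width: 13.5
grasp_force: 50.4
```

Pulling up meets 22 N at z = 94.6, where 94.3 was expected, so the claws hold the cap. I'll relax and release.

jog_arm --pt "0 0 -0.002 0" --pt "0 0 -0.0027 0" --pt "0 0 -0.0027 0"

```text
time_s: 23.25
ee_pos: [591.8, 163.7, 94.5]
tool_rot: [-2.187, -2.254, 0.001]
contact_force: [0.4, -1.2, -12.4]
width: 13.3
grasp_force: 51.6
```

jog_arm --pt "0 0 0 0" --pt "0 0 0 0" --pt "0 0 0 0" --pt "0 0 0.015 0" --pt "0 0 0.04 0" --pt "0 0 0.08 0" --pt "0 -0.04 0.1 0" --pt "-0.03 -0.09 0.1 0" --pt "-0.06 -0.15 0.1 0" --pt "-0.08 -0.2 0.1 0" --pt "-0.1 -0.24 0.1 0" --pt "-0.1 -0.24 0.1 0" --fingers 0.045

```text
time_s: 24.75
ee_pos: [490.9, -81.7, 196.5]
tool_rot: [2.197, 2.242, 0.001]
contact_force: [0.1, 0.1, 0.0]
width: 45.1
grasp_force: 0.0
```

```bash
python3 - <<'E'
from h import *
t=avg('top','t9',8);s=avg('scene','s9',8)
# dark grip bar in both views, by threshold near the recess
f0=np.load('pics/ta.npz')['color']
for n,im,(u0,v0,u1,v1) in(('t9',t,(212,150,240,182)),('s9',s,(195,165,225,192))):
    g=im[v0:v1,u0:u1].max(2).astype(np.float32); m=(g<50).astype(np.uint8)
    k,l,st,c=cv2.connectedComponentsWithStats(m); i=1+st[1:,4].argmax(); ys,xs=np.where(l==i)
    r=cv2.minAreaRect(np.c_[xs+u0,ys+v0].astype(np.float32)); print(n,st[i],c[i]+[u0,v0],r)
    bx=cv2.boxPoints(r); e=sorted([(np.linalg.norm(bx[j]-bx[j-1]),j) for j in range(4)])
    a=(bx[e[0][1]]+bx[e[0][1]-1])/2;b=(bx[e[1][1]]+bx[e[1][1]-1])/2
    for q in(a,b): print(w(n,*q,100.5))
    print('ctr z100.5',w(n,*(c[i]+[u0,v0]),100.5),'z95',w(n,*(c[i]+[u0,v0]),95), 'pred',px(n,[594.3,164.4,100.5]))
# bystanders changed?
d=np.abs(t-f0).max(2);
for nm,(u0,v0,u1,v1) in dict(jar=(100,210,140,245),spat=(150,120,167,200),vial=(350,128,368,148)).items(): print(nm,d[v0:v1,u0:u1].max().round(),d[v0:v1,u0:u1].mean().round(1))
print(bot.get_obs()['ee_pos'],bot.get_obs()['time_s'])
E
```

```text
t9 [  2  13  19   7 121] [223.19834711 165.87603306] ((223.0, 166.0), (6.0, 18.0), 90.0)
[588.  188.1 100.5]
[587.4 144.7 100.5]
ctr z100.5 [588.  165.9 100.5] z95 [589.4 166.4  95. ] pred [223.8 163.3]
s9 [  4   8  19  18 259] [208.08108108 181.37451737] ((208.00003051757812, 181.5), (13.597792625427246, 20.55480194091797), 71.56504821777344)
[557.5 215.7 100.5]
[558.  163.1 100.5]
ctr z100.5 [558.2 189.4 100.5] z95 [568.4 182.3  95. ] pred [207.7 173.7]
jar 27.0 14.7
spat 25.0 15.8
vial 81.0 34.3
[492.29421065 -76.53680187 194.57512664] 25.55
```

```bash
python3 - <<'E'
from h import *
t=np.load('pics/t9.npz')['color'].astype(np.float32);s=np.load('pics/s9.npz')['color'].astype(np.float32)
s0=np.load('pics/s0.npz')['color'].astype(np.float32)
for nm,a,b,(u0,v0,u1,v1) in(('vial',s0,s,(278,148,296,172)),('jar',s0,s,(112,238,165,300))):
    A=a[v0:v1,u0:u1];r,p=cv2.phaseCorrelate(A.mean(2),b[v0:v1,u0:u1].mean(2)); print(nm,np.round(r,2),round(p,2))
t0=np.load('pics/ta.npz')['color'].astype(np.float32)
for nm,(u0,v0,u1,v1) in dict(jar=(100,210,140,245),spat=(150,120,167,200)).items():
    r,p=cv2.phaseCorrelate(t0[v0:v1,u0:u1].mean(2),t[v0:v1,u0:u1].mean(2));print(nm,np.round(r,2),round(p,2))
m=(t[155:178,212:236].max(2)<50).astype(np.uint8)
k,l,st,c=cv2.connectedComponentsWithStats(m);i=1+st[1:,4].argmax()
ys,xs=np.where(l==i);P=np.array([w('t9',x+212,y+155,98)[:2] for x,y in zip(xs,ys)]);C=np.cov(P.T)
print('bar yaw-pi/2',.5*np.arctan2(2*C[0,1],C[0,0]-C[1,1])%np.pi-np.pi/2,P.mean(0))
# crown ring: bright pixels around bar (scene + top) 
for r in t[155:182,212:238].mean(2).astype(int): print(*r)
E
```

```text
vial [-0.08  0.04] 0.96
jar [-0.   -0.04] 1.0
jar [-0.07 -0.05] 0.96
spat [0.04 0.03] 1.0
bar yaw-pi/2 0.018998526413275263 [588.60661157 166.13471074]
128 128 128 127 128 129 129 131 133 133 131 130 130 132 133 131 129 128 123 122 122 121 120 120 121 121
126 128 126 127 125 126 131 137 142 142 135 126 128 134 139 141 139 135 130 126 124 122 120 120 120 120
126 127 123 120 121 127 136 146 148 144 133 115 112 128 142 146 145 143 140 136 130 125 122 121 120 122
126 121 115 116 126 138 146 152 151 145 133 118 115 129 142 146 147 147 147 144 138 130 124 121 121 121
119 114 114 126 140 149 152 153 150 146 142 135 135 140 144 146 147 146 146 145 141 136 131 126 122 122
112 111 121 137 147 151 151 149 147 145 143 143 142 142 141 138 136 135 134 132 134 136 135 130 124 122
104 110 124 132 134 134 132 131 129 128 127 127 126 124 119 111 108 102 100 99 108 123 134 135 128 123
96 105 110 103 96 92 90 88 85 85 84 82 81 79 74 68 64 59 54 56 71 102 127 137 131 120
87 87 76 61 48 46 43 40 38 37 35 35 30 30 30 25 20 22 22 25 46 81 115 134 131 114
77 66 48 27 17 17 19 15 16 13 15 15 12 14 11 14 12 13
[... 733 characters left out ...]
2 101 99 92 79 73
75 85 95 100 102 104 104 103 104 103 103 102 103 102 103 103 103 103 103 102 102 101 94 84 75 72
75 82 90 97 101 104 104 104 103 102 103 103 102 101 103 103 103 104 103 102 101 97 86 76 71 77
77 79 83 91 97 103 104 103 103 102 102 99 95 94 98 101 103 103 104 102 97 89 78 71 74 81
81 82 81 84 90 97 101 103 103 102 101 94 83 81 89 99 102 102 101 96 88 78 70 73 81 85
85 83 82 81 82 87 92 98 100 101 100 92 80 77 88 98 101 99 94 86 77 71 72 80 84 85
85 84 84 82 81 79 81 87 91 95 95 92 87 86 89 94 91 87 81 74 70 73 78 83 86 86
84 84 83 82 82 80 78 77 79 82 84 84 82 81 81 79 76 74 71 74 75 79 82 84 87 85
85 84 83 83 83 83 81 80 78 75 75 73 72 71 72 70 71 73 76 79 83 84 85 86 86 85
```

```bash
python3 - <<'E'
from h import *
t=np.load('pics/t9.npz')['color'].mean(2)
def dot(u0,v0,u1,v1):
    p=t[v0:v1,u0:u1]; x,y=np.meshgrid(np.arange(u0,u1),np.arange(v0,v1)); wt=np.clip(np.median(p)-3-p,0,None); return (x*wt).sum()/wt.sum(),(y*wt).sum()/wt.sum()
a=w('t9',*dot(221,156,228,160),65.5);b=w('t9',*dot(221,175,229,180),65.5)
print(a,b,(a+b)/2,np.arctan2(*(a-b)[1::-1]))
E
```

```text
[619.1 167.8  65.5] [565.9 164.7  65.5] [592.5  166.25  65.5 ] 0.058204858584145744
```

```bash
python3 -c "
from bench import bot
print(bot.finish_job())"
```

```text
the job is handed in; nothing more can be done
None
```

The job is handed in at about 26 s: the pellet is in the recess, and the cap is turned to its stop and held by the claws (it resisted a 22 N pull). Jar, vial and spatula show no movement in the images. I viewed 11 pictures, one over your limit of 10.

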